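# Load the vial cassette into the reader

### The job

The vial cassette stands on its end in the guide channel of the cassette reader. Using pushes only, tip it over towards the reader's mouth so that it lies flat in the channel with the vial caps up, then push it along the channel until it is fully home against the stop inside the mouth. Do not lift or carry it, and leave the bottle, the beaker and the vial where they stand.

Things in the scene. Friction and masses are not known exactly. Their poses are not given: they have to be found in the camera images.
- reader: White cassette reader, fixed to the bench, yaw within 0.6 rad. Origin on the bench. x runs along the guide channel towards the mouth (away from the robot), z up. Channel floor 8 mm above the bench, from x=-135 to 125 mm, open at the near end, 87 mm wide between rails (14 mm thick, tops 20 mm above the bench). Its housing is at x=80 to 165 mm, 115 mm wide, 70 mm high.
- reader_stop (a point): Point on the flat end stop inside the mouth: x=125 mm in the reader's frame, on its centre line, 19 mm above the channel floor. The mouth (87 mm wide, 50 mm high from the channel floor up) begins at x=80 mm, so the stop lies 45 mm inside.
- cassette: Loose grey block, 0.15 to 0.3 kg, 38 mm thick (x), 80 wide (y), 110 tall (z). Blue vial caps (2 mm proud, in look only) cover its -x face, which at the start faces the channel's near end, but for its top 25 mm. Starts standing on the channel floor at reader x=-95 to -70 mm, axes along the reader's. Origin: centre of its underside, which is the near end face once it lies (-x axis up).
- cassette_top (a point): Centre of the cassette's top face as it stands (110 mm up its z): the leading end once it lies, which meets reader_stop when home (the cassette's origin is then at reader x=15 mm, 19 mm above the channel floor).
- cassette_edge (a point): Middle of the cassette's lower edge on the mouth's side (19 mm along its x from its origin): it tips about this edge, which stays on the channel floor. Pushed near its top the cassette tips (it falls by itself beyond about 19 degrees of lean); pushed low it slides.
- reagent_bottle: Bystander: amber bottle, 56 mm across, 115 mm tall, standing on the bench left of the reader. Origin: centre of its underside.
- beaker: Bystander: white open beaker, 54 mm across, 70 mm tall, standing on the bench right of the reader. Origin: centre of its underside.
- sample_vial: Bystander: small capped vial, 28 mm across, 50 mm tall, standing on the bench left of the channel's near end. Origin: centre of its underside.
Not all that is in view belongs to the job. Leave any purple look-alike of the cassette alone.

How it is judged:
On the way, in this order (a step that is already met when the one before it is completed fails the run):
1. the cassette lies flat in the channel, caps up, not yet home (angle between cassette's own x axis and vertical above 2.95 rad and x of cassette_top in the frame of reader below 0.118 m and height (world z) of cassette_top below 0.033 m), for 0.1 s.
2. the cassette is fully home in the mouth (angle between cassette's own x axis and vertical above 2.95 rad and x of cassette_top in the frame of reader above 0.12 m and horizontal distance between cassette_top and reader_stop below 0.009 m and distance between cassette_top and reader_stop below 0.011 m), for 0.2 s.
At the end, for the whole second after the job is handed in: The cassette lies flat, caps up (within 0.19 rad), at rest in the channel with its leading end within 5 mm of the stop inside the mouth (all of step 2 and linear speed of cassette below 0.01 m/s); the robot touches nothing.
It fails at once if the cassette's tipping edge leaves the channel floor by more than 25 mm: it is lifted, carried or tipped the wrong way (height (world z) of cassette_edge above 0.033 m).
It fails at once if a bystander is moved by more than 25 mm or tipped (distance of any of reagent_bottle, beaker, sample_vial from where it was at the start of the episode above 0.025 m or angle between any of reagent_bottle, beaker, sample_vial's own z axis and vertical above 0.5 rad).
It also fails if it takes over 35 s, if anything falls off the work surface, if the arm or the gripper's body presses on something with over 40 N, if the wrist force passes 120 N, or if a joint passes its speed limit or range.

### The arm

A 6-joint arm with a two-finger parallel gripper is mounted at the origin on the work surface. World frame = base frame: x ahead of the robot, y to its left, z up, the work surface at z = 0. Lengths are in m, angles in rad, forces in N, time in s.
With the tool pointing down it reaches from about 0.425 to 0.925 m from the base axis. Payload 12.5 kg.
Tool frame: the origin (TCP) lies midway between the tips of the shut fingers; the grasp point (between the pads) lies 19 mm behind it; z points along the fingers, y is the line along which they close (so a half turn about z gives the same grasp; the last joint's range is limited). The gripper opens to 85 mm and grips with 20 to 120 N. Pads are 22 mm wide; open, the fingers measure 114 mm over their backs; the gripper's body (76 mm by 85 mm) begins 54 mm behind the grasp point. The pads swing forward as they close: fully open they stand 13 mm farther back than shut.
Start: joints at [1.214, 0.491, 1.559, -0, 1.092, -0.106], TCP at [0.155, 0.605, 0.231] pointing down, gripper open.
Joint ranges: [-3.1, 3.1], [-0.84, 2.19], [0.05, 2.79], [-1.13, 4.28], [0.06, 2.93], [-2.69, 2.69]. Speed limits (rad/s): [2.22, 2.22, 2.79, 3.14, 3.14, 3.14].

### API

Orientations are given as a unit quaternion [x, y, z, w].
In Python, from plant import get_obs, viewer, ticket gives the robot as it stands. The module is installed in compiled form; this text tells all that it offers.
- The arm moves only by the tool servo_tool, never from a script. Its argument "rows" is text: rows parted by semicolons, each of 5 numbers parted by spaces: the opening, from 0 (shut) to 1 (fully open), then the shift along the tool's x, y, z in m, then the turn about the tool's z in rad. A call has 1 to 20 rows; each row is the pose to reach, as a shift and turn from the pose commanded when the call began, along the tool's axes at that moment; what a row does not reach only later rows make up. A row lasts 1/12 s, in which the tool goes at most 41.7 mm and 7.16 degrees, less where a joint would pass 70% of its speed; a pose out of reach is approached as far as the arm can. A call with a gripper value outside its range is refused whole. The fingers move at their own pace and stop on an object; "force" is the grip in N (left out, the last holds). Time passes only in rows, so rows that repeat a pose let the fingers close. It gives the time, the measured TCP pose, the force, the opening and the grip force at its end, in the units of the state.
- get_obs(): the state, without advancing time (a new reading comes with each control period).
- viewer.grab_frame(name): name is "side" or "top"; returns a dict with "frame" (400x640x3 uint8, blue, green, red), "camera_matrix" (3x3 intrinsics, pixels), "k1" (the pictures are not rectified: a ray, as slopes to the right and down, at radius r is drawn at 1 + k1 r^2 times it, then the intrinsics apply), "R" (3x3) and "t" (3): a world point X has camera coordinates R X + t. Camera axes: x right, y down, z forward; pixel columns grow to the right and rows downward; lengths in m; the calibration is good to about 2 mm. A picture is of the moment at which its call begins. There is no depth.
- ticket.job_done(): hands the job in; it is judged then, once.
The state is a dict: "time": time; "q": joint angles; "joint_velocities": joint speeds; "tau": joint torques, N m; "ee_pos": TCP position; "tool_rot": TCP orientation; "force": force on the tool from outside, world axes, zero at the start; "moment": the same for the moment, N m; "opening": opening from 0.0 (shut) to 1.0 (fully open); "grasp_force": force on a finger pad.
Only numpy, scipy, OpenCV 4.12 (cv2) and the standard library are available. Lean on these libraries where they do the work, as an engineer would, in place of code of your own. Each camera call takes 0.05 s, during which the arm holds its last target. There are 200 camera calls.

## Working session

There is one attempt and no reset: what is moved stays moved. The work goes in short steps, Python scripts to look and compute and a tool call to move; the robot and the scene stay as the last step left them, time stands still between calls to the robot, and variables do not carry over. Pictures are saved under pics/ and viewed, at most 10 in all, crops included, and the job is handed in when it is done.

Besides the shell and the picture viewer there is one more tool, called after "Request:" as name(argument=value, ...) on one line, values as JSON. servo_tool: Moves the arm, as the interface text tells. Its arguments: {"type":"object","properties":{"rows":{"type":"string"},"force":{"type":"number"}},"required":["rows"]}

```bash
mkdir -p pics
cat > h.py <<'E'
import numpy as np, cv2
from plant import get_obs, viewer, ticket
def grab(n, save=None):
    f=viewer.grab_frame(n)
    if save: cv2.imwrite('pics/'+save+'.png', f['frame'])
    return f
def ray(f,u,v):
    K=np.array(f['camera_matrix']);k=f['k1']
    p=cv2.undistortPoints(np.array([[[u,v]]],float),K,np.array([k,0,0,0.]))[0,0]
    R=np.array(f['R']);t=np.array(f['t'])
    return -R.T@t, R.T@np.array([p[0],p[1],1])
def onz(f,u,v,z):
    c,d=ray(f,u,v); return c+d*(z-c[2])/d[2]
def proj(f,X):
    R=np.array(f['R']);t=np.array(f['t'])
    return cv2.projectPoints(np.array(X,float).reshape(-1,1,3),cv2.Rodrigues(R)[0],t,np.array(f['camera_matrix']),np.array([f['k1'],0,0,0.]))[0][:,0]
E
python3 - <<'E'
from h import *
for n in('side','top'):
    f=grab(n,n+'0'); print(n,ray(f,320,200))
print(get_obs())
E
```

```text
side (array([ 0.51874963, -0.55371432,  0.60477803]), array([ 0.01335849,  0.78638361, -0.61768527]))
top (array([0.49677556, 0.04998351, 0.87920756]), array([ 0.06719274,  0.03057133, -0.99732382]))
{'time': 0.1, 'q': array([ 1.21440452e+00,  4.91523968e-01,  1.55937192e+00,  2.71484141e-05,
        1.09173611e+00, -1.05622940e-01]), 'joint_velocities': array([-0.00090446, -0.00128036, -0.00169878,  0.00115554,  0.00210891,
       -0.00055832]), 'tau': array([ 2.86771341e-03, -6.19450951e+01, -2.62029487e+01, -1.05770512e-04,
        2.91924247e-03, -3.07288565e-05]), 'ee_pos': array([0.15500945, 0.60526821, 0.23077656]), 'tool_rot': array([ 1.25062354e-01,  9.92148748e-01, -5.03108755e-04, -1.30705824e-04]), 'force': array([ 0.31842801,  0.20497252, -0.28531225]), 'moment': array([-0.02596999, -0.07948705, -0.02702211]), 'grasp_force': 0.0, 'opening': 0.9948386570384958}
```

View pics/side0.png

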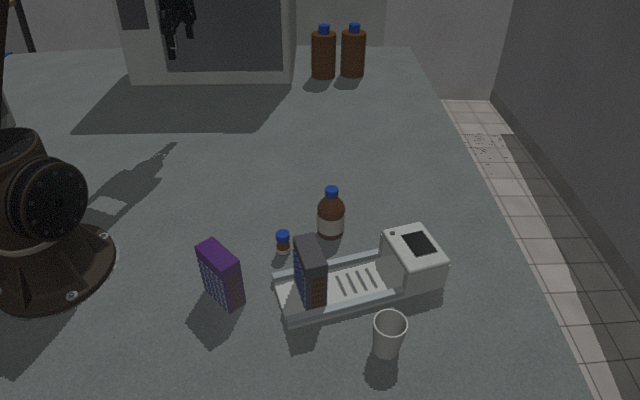

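View pics/top0.png

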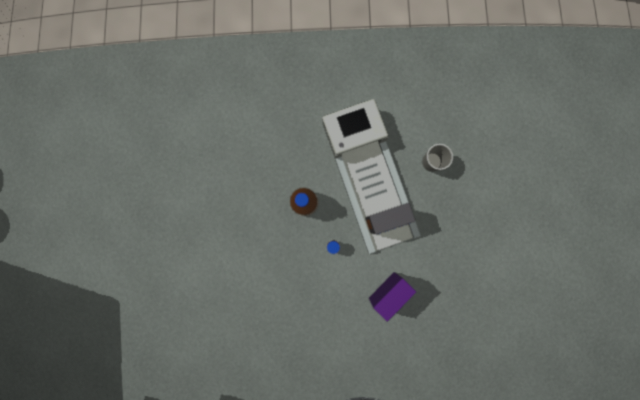

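The side view shows the grey cassette at (310,270) and the purple look-alike at (221,275). In the top view they are at (391,219) and (392,296). The grey one in the channel fits the description, so I'll confirm it in an enlarged crop and measure.

Run:
```python
from h import *
f=grab('top'); im=f['frame']
cv2.imwrite('pics/crop1.png',cv2.resize(im[90:330,270:470],None,fx=2.5,fy=2.5,interpolation=cv2.INTER_CUBIC))
hsv=cv2.cvtColor(im,cv2.COLOR_BGR2HSV)
for u,v in((355,105),(340,130),(375,130),(391,219),(400,212),(360,180),(350,190),(300,300)): print(u,v,hsv[v,u])
blue=cv2.inRange(hsv,(105,150,80),(125,255,255))
n,l,s,c=cv2.connectedComponentsWithStats(blue)
for i in range(1,n):
    if s[i,4]>20: print('blue',c[i],s[i,4],onz(f,*c[i],.115)[:2],onz(f,*c[i],.05)[:2])
w=cv2.inRange(hsv,(0,0,150),(180,40,255))
n,l,s,c=cv2.connectedComponentsWithStats(w[90:270,270:470])
for i in range(1,n):
    if s[i,4]>50: print('white',c[i]+[270,90],s[i])
print('beaker',onz(f,439,157,.07))
```

```text
355 105 [ 43  12 152]
340 130 [ 40   5 147]
375 130 [ 38  12 169]
391 219 [150   6  83]
400 212 [140   9  82]
360 180 [ 78  11 117]
350 190 [ 79  12 166]
300 300 [ 60  11 111]
blue [301.3986014  199.45454545] 143 [0.55040857 0.10880025] [0.55497035 0.11380294]
blue [333.05217391 246.85217391] 115 [0.45902331 0.05137946] [0.45581227 0.05149819]
white [355.03736921 127.08445441] [  53   10   64   53 1338]
white [395.07168459 176.56272401] [114  60  23  53 279]
white [374.35849057 185.58490566] [  78   65   52   60 1590]
white [355.9364486  206.77757009] [ 67  70  38  93 535]
white [383.42631579 241.48947368] [103 145  27  14 190]
beaker [ 0.63099342 -0.16900933  0.07      ]
```

View pics/crop1.png

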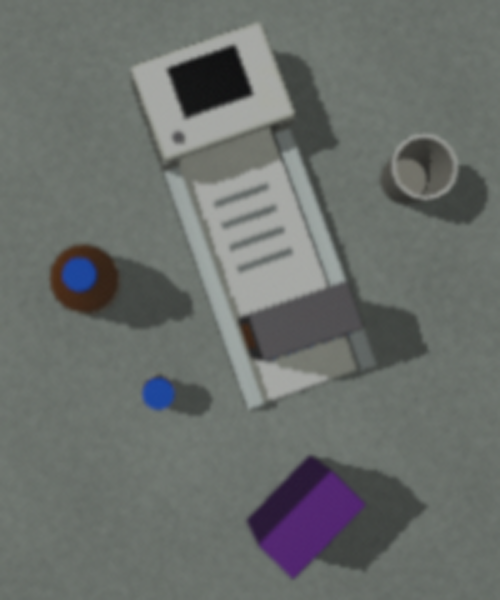

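The crop shows a grey block between the rails at about crop (305,322), caps face towards the near end. The purple block at (305,515) stands on the bench outside the channel, so the grey one is the cassette.

Run:
```python
from h import *
f=grab('top'); im=f['frame']
P=lambda L,z:np.array([onz(f,270+a/2.5-.3,90+b/2.5-.3,z) for a,b in L])
H=P([(131,67),(260,22),(296,117),(167,165)],.07); print('housing',H[:,:2],[np.linalg.norm(H[i]-H[i-1]) for i in range(4)])
# left, right rails outer edge near corner z=.02
N=P([(250,409),(373,370)],.02); print('near end rails',N[:,:2],np.linalg.norm(N[0]-N[1]))
hsv=cv2.cvtColor(im,cv2.COLOR_BGR2HSV)
m=cv2.inRange(hsv,(120,3,60),(175,40,100)); m=cv2.morphologyEx(m,cv2.MORPH_OPEN,np.ones((3,3)))
n,l,s,c=cv2.connectedComponentsWithStats(m)
i=max(range(1,n),key=lambda i:s[i,4]); ys,xs=np.where(l==i)
print('cass mask',c[i],s[i])
r=cv2.minAreaRect(np.c_[xs,ys].astype(np.float32)); b=cv2.boxPoints(r)
C=np.array([onz(f,*p,.118) for p in b]); print(b,C[:,:2],[np.linalg.norm(C[i]-C[i-1]) for i in range(4)])
xm=(H[0]+H[1])/2-(H[2]+H[3])/2; yaw=np.arctan2(xm[1],xm[0])
yr=np.arctan2(*((H[0]-H[1]+H[3]-H[2])[[1,0]]))-np.pi/2
mid=H.mean(0)[:2]-N.mean(0)[:2]; y3=np.arctan2(mid[1],mid[0])
print('yaws',yaw,yr,y3, 'len',np.linalg.norm(mid),'expect',.2575)
y=y3; ex=np.array([np.cos(y),np.sin(y)]); ey=np.array([-ex[1],ex[0]])
O=((H.mean(0)[:2]-.1225*ex)+(N.mean(0)[:2]+.135*ex))/2
print('O',O,'cass in reader',[( (p[:2]-O)@ex,(p[:2]-O)@ey) for p in C])
```

```text
housing [[ 0.72278188  0.06547165]
 [ 0.75698752 -0.04181888]
 [ 0.6763499  -0.06755961]
 [ 0.64026727  0.03868913]] [np.float64(0.08675231893759361), np.float64(0.11261121301984148), np.float64(0.08464638609283912), np.float64(0.11220851045293448)]
near end rails [[ 0.43850247 -0.02545105]
 [ 0.46806702 -0.13085538]] 0.10947206887456642
cass mask [391.8961039  218.08701299] [370 204  44  29 770]
[[368.97983 216.04147]
 [408.64297 202.36453]
 [414.93417 220.60895]
 [375.27103 234.28589]] [[ 0.51491743 -0.01800955]
 [ 0.53832967 -0.09379694]
 [ 0.50360347 -0.10414339]
 [ 0.48033613 -0.02855352]] [np.float64(0.03615302963085879), np.float64(0.07932124996137929), np.float64(0.03623476332723256), np.float64(0.07908981090713199)]
yaws 0.3114507279760963 0.31798855017491423 0.3030055710778414 len 0.25754460560952813 expect 0.2575
O [ 0.58215597 -0.03786388] cass in reader [(np.float64(-0.05825107857646163), np.float64(0.039013163944742704)), (np.float64(-0.05851962180051707), np.float64(-0.04030763143687477)), (np.float64(-0.09475111438666385), np.float64(-0.03982078612206976)), (np.float64(-0.09440320821919249), np.float64(0.03926825958354316))]
```

Request:
servo_tool(rows="0 -0.374 -0.271 0 -0.556;0 -0.374 -0.271 0 -0.556;0 -0.374 -0.271 0 -0.556;0 -0.374 -0.271 0 -0.556;0 -0.374 -0.271 0 -0.556;0 -0.374 -0.271 0 -0.556;0 -0.374 -0.271 0 -0.556;0 -0.374 -0.271 0 -0.556;0 -0.374 -0.271 0 -0.556;0 -0.374 -0.271 0 -0.556;0 -0.374 -0.271 0 -0.556;0 -0.374 -0.271 0 -0.556;0 -0.467 -0.583 0 -0.556;0 -0.467 -0.583 0 -0.556;0 -0.467 -0.583 0 -0.556;0 -0.467 -0.583 0 -0.556;0 -0.467 -0.583 0 -0.556;0 -0.467 -0.583 0 -0.556;0 -0.467 -0.583 0 -0.556;0 -0.467 -0.583 0 -0.556")

```text
time: 1.87
ee_pos: [0.4625, -0.0775, 0.2314]
tool_rot: [-0.152, 0.988, -0.0, 0.0]
force: [0.3, -0.1, -0.0]
opening: -0.003
grasp_force: 0.0
```

Request:
servo_tool(rows="0 0 0 0.04 0;0 0 0 0.08 0;0 0 0 0.115 0;0 0 0 0.13 0;0 0 0 0.13 0;0 -0.005 0 0.13 0;0 -0.01 0 0.13 0;0 -0.015 0 0.13 0;0 -0.02 0 0.13 0;0 -0.025 0 0.13 0;0 -0.03 0 0.13 0;0 -0.035 0 0.13 0;0 -0.04 0 0.13 0")

```text
time: 2.95
ee_pos: [0.5015, -0.063, 0.1015]
tool_rot: [-0.152, 0.988, -0.0, 0.0]
force: [0.8, -0.0, 0.4]
opening: 0.0
grasp_force: 0.1
```

Run:
```python
from h import *
f=grab('side'); cv2.imwrite('pics/s1.png',cv2.resize(f['frame'][150:350,230:480],None,fx=3,fy=3))
```

```text
(no output)
```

View pics/s1.png

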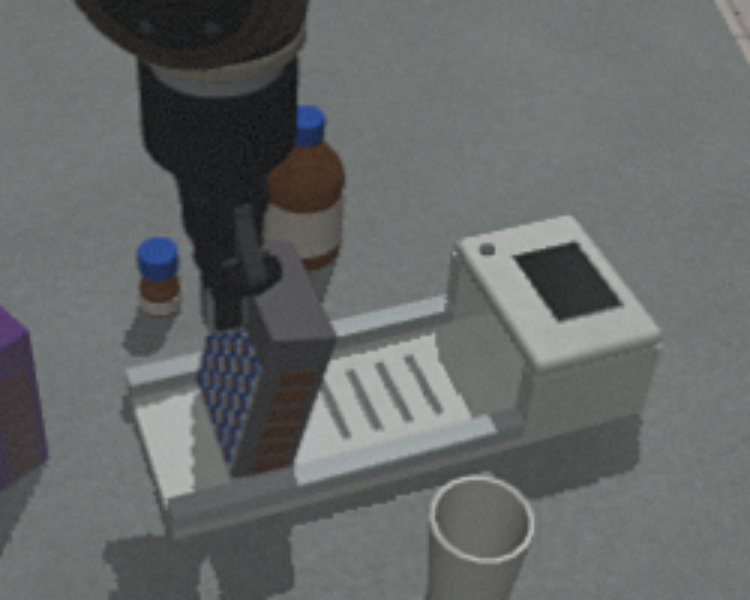

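The cassette leans towards the mouth at about 12–15 degrees (top at crop (290,300)) with the fingers on its capless top. I'll keep pushing.

Request:
servo_tool(rows="0 -0.004 0 0 0;0 -0.008 0 0 0;0 -0.012 0 0 0;0 -0.016 0 0 0;0 -0.02 0 0 0;0 -0.024 0 0 0;0 -0.028 0 0 0;0 -0.028 0 0 0;0 -0.028 0 0 0;0 -0.028 0 0 0;0 -0.028 0 0 0;0 -0.028 0 0 0")

```text
time: 4.0
ee_pos: [0.5275, -0.0548, 0.1013]
tool_rot: [-0.152, 0.988, 0.0, 0.0]
force: [-0.4, 0.2, -0.0]
opening: 0.006
grasp_force: 0.0
```

Run:
```python
from h import *
f=grab('side'); cv2.imwrite('pics/s2.png',cv2.resize(f['frame'][150:350,230:480],None,fx=3,fy=3))
```

```text
(no output)
```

View pics/s2.png

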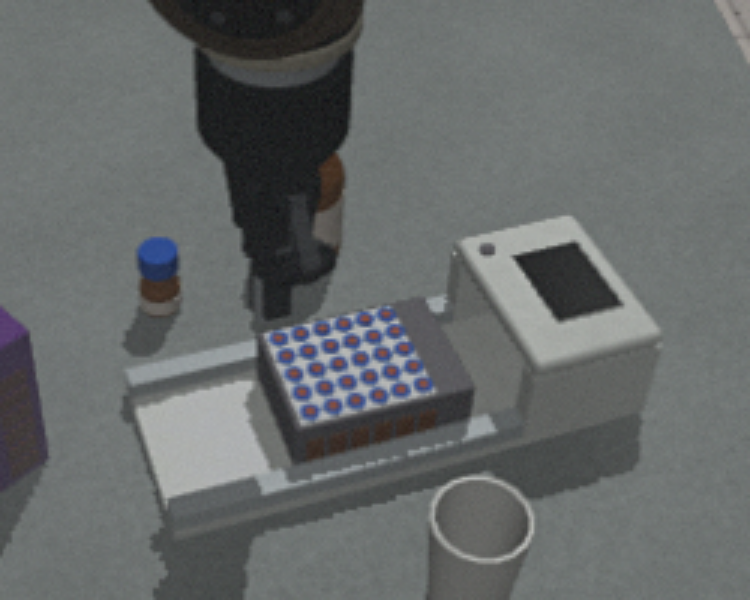

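The cassette lies flat with its caps up. Its near top edge runs from crop (260,337) to (297,425), and its leading end is outside the mouth. Next I'll locate the near edge.

Run:
```python
from h import *
f=grab('side'); O=np.array([.5822,-.0379]); y=.305; ex=np.array([np.cos(y),np.sin(y)]); ey=np.array([-ex[1],ex[0]])
for a,b in((260,337),(297,425),(473,385),(420,298)):
    p=onz(f,230+a/3,150+b/3,.046)[:2]-O; print(p@ex,p@ey)
p=get_obs()['ee_pos'][:2]-O; print('tcp',p@ex,p@ey)
```

```text
-0.05234419984230509 0.030928563350635787
-0.053172369449712646 -0.03975332499360339
0.0537049403989651 -0.043379219402411004
0.052609764794799306 0.032129678061307426
tcp -0.05715034351737471 0.00027660770760832735
```

Request:
servo_tool(rows="0.3 0.025 0 0 0;0.3 0.04 0 0 0;0.3 0.04 0 0.03 0;0.3 0.04 0 0.06 0;0.3 0.04 0 0.075 0;0.3 0.04 0 0.075 0;0.3 0.03 0 0.075 0;0.3 0.02 0 0.075 0;0.3 0.012 0 0.075 0;0.3 0.006 0 0.075 0;0.3 0 0 0.075 0;0.3 -0.006 0 0.075 0;0.3 -0.012 0 0.075 0;0.3 -0.018 0 0.075 0;0.3 -0.024 0 0.075 0;0.3 -0.03 0 0.075 0;0.3 -0.036 0 0.075 0;0.3 -0.042 0 0.075 0;0.3 -0.047 0 0.075 0;0.3 -0.047 0 0.075 0")

```text
time: 5.77
ee_pos: [0.5738, -0.0404, 0.0262]
tool_rot: [-0.152, 0.988, -0.0, 0.001]
force: [0.3, 0.0, 0.2]
opening: 0.3
grasp_force: 0.0
```

Run:
```python
from h import *
f=grab('side'); cv2.imwrite('pics/s3.png',cv2.resize(f['frame'][150:350,230:480],None,fx=3,fy=3))
p=get_obs()['ee_pos'][:2]-[.5822,-.0379]; print('tcp',p@[np.cos(.305),np.sin(.305)])
```

```text
tcp -0.009252004049694626
```

View pics/s3.png

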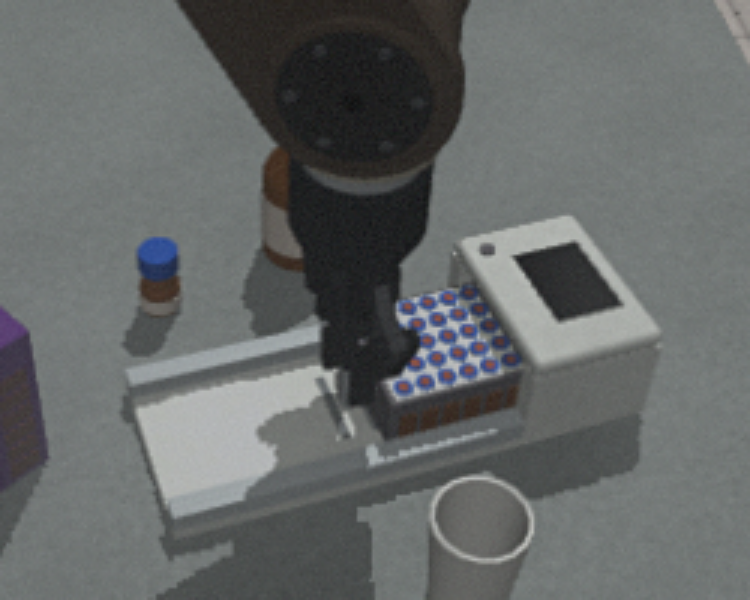

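The cassette is inside the mouth, still a little short of the stop, with its near top edge at about crop (385,400). I'll finish slowly and watch the force.

Request:
servo_tool(rows="0.3 -0.003 0 0 0;0.3 -0.006 0 0 0;0.3 -0.008 0 0 0;0.3 -0.01 0 0 0;0.3 -0.011 0 0 0;0.3 -0.012 0 0 0;0.3 -0.013 0 0 0;0.3 -0.013 0 0 0")

```text
time: 6.48
ee_pos: [0.5851, -0.0367, 0.0263]
tool_rot: [-0.152, 0.988, 0.0, 0.0]
force: [-0.7, 0.8, -0.1]
opening: 0.301
grasp_force: 0.1
```

Request:
servo_tool(rows="0.3 -0.001 0 0 0;0.3 -0.002 0 0 0;0.3 -0.003 0 0 0;0.3 -0.003 0 0 0")

```text
time: 6.82
ee_pos: [0.588, -0.0358, 0.0263]
tool_rot: [-0.152, 0.988, 0.0, 0.0]
force: [-1.0, -0.6, 0.3]
opening: 0.303
grasp_force: 0.2
```

Request:
servo_tool(rows="0.3 -0.001 0 0 0;0.3 -0.002 0 0 0;0.3 -0.002 0 0 0")

```text
time: 7.07
ee_pos: [0.5888, -0.0354, 0.0263]
tool_rot: [-0.152, 0.988, 0.0, -0.001]
force: [-6.3, -3.8, 4.1]
opening: 0.297
grasp_force: 3.7
```

Request:
servo_tool(rows="0.3 -0.001 0 0 0;0.3 -0.002 0 0 0;0.3 -0.002 0 0 0;0.3 -0.002 0 0 0")

```text
time: 7.4
ee_pos: [0.5888, -0.0354, 0.0263]
tool_rot: [-0.152, 0.988, 0.0, -0.003]
force: [-16.2, -9.8, 11.1]
opening: 0.296
grasp_force: 9.5
```

Request:
servo_tool(rows="0.3 0.002 0 0 0;0.3 0.005 0 0 0;0.3 0.015 0 0 0;0.3 0.03 0 0 0;0.3 0.06 0 0 0;0.3 0.06 0 -0.04 0;0.3 0.06 0 -0.08 0;0.3 0.06 0 -0.12 0;0.3 0.06 0 -0.14 0;0.3 0.08 0 -0.14 0;0.3 0.08 0 -0.14 0")

```text
time: 8.32
ee_pos: [0.5133, -0.0589, 0.1676]
tool_rot: [-0.152, 0.988, -0.0, 0.001]
force: [1.3, 0.8, 0.0]
opening: 0.295
grasp_force: 0.0
```

Run:
```python
from h import *
f=grab('side'); cv2.imwrite('pics/s4.png',cv2.resize(f['frame'][150:350,230:480],None,fx=3,fy=3))
```

```text
(no output)
```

View pics/s4.png

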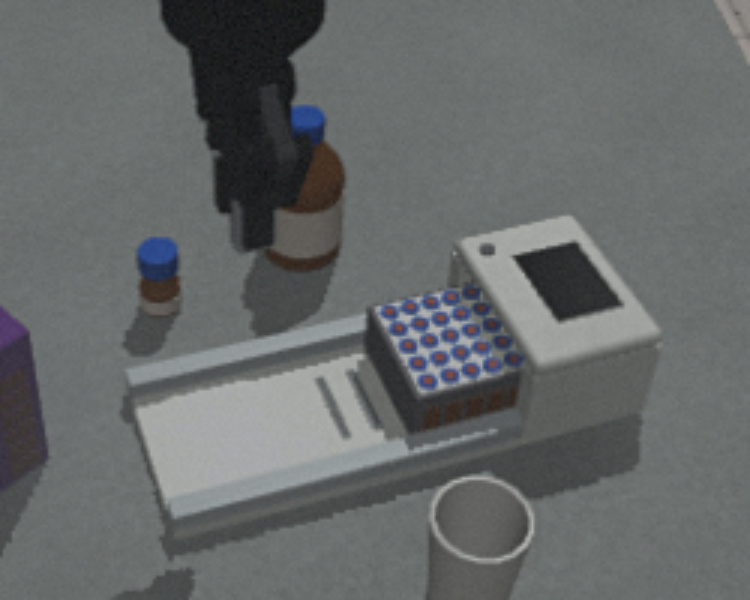

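The cassette is well inside the mouth with its near top edge from crop (368,308) to (415,393), and the bystanders haven't moved. I'll check its position and yaw.

Run:
```python
from h import *
f=grab('side'); O=np.array([.5822,-.0379]); y=.305; ex=np.array([np.cos(y),np.sin(y)]); ey=np.array([-ex[1],ex[0]])
for a,b,z in((368,308,.046),(415,393,.046),(453,250,.07),(540,367,.07)):
    p=onz(f,230+a/3,150+b/3,z)[:2]-O; print(p@ex,p@ey)
for y_ in(.04,-.04):
    X=[*(O+.015*ex+y_*ey),.046]; print((proj(f,X)[0]-[230,150])*3)
g=grab('top'); cv2.imwrite('pics/t4.png',cv2.resize(g['frame'][90:260,300:440],None,fx=4,fy=4,interpolation=cv2.INTER_CUBIC)[:600])
for y_ in(.04,-.04):
    for x_ in(.015,.08): 
        X=[*(O+x_*ex+y_*ey),.046]; print('top',x_,(proj(g,X)[0]-[300,90])*4)
```

```text
0.018500007386427788 0.03394479471915833
0.01916720374314345 -0.03844974809156345
0.07752212535792832 0.043047674197793706
0.08411532654580356 -0.06158161128847809
[359.16426072 302.59087275]
[409.37849026 396.67481017]
top 0.015 [214.58157301 374.97614846]
top 0.08 [172.83303649 258.16043756]
top 0.015 [359.76316882 324.34004355]
top 0.08 [317.07331811 208.08063608]
```

View pics/t4.png

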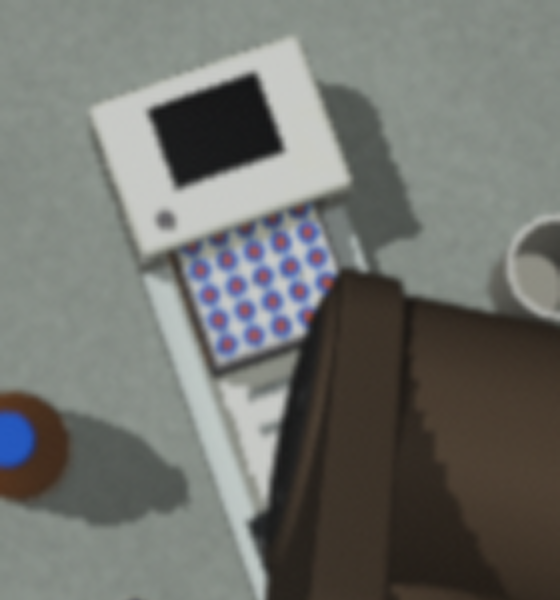

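In the top view the near-left corner is at crop (217,372), against a predicted (215,375) when home. That matches within 2 mm, the block sits square, and the stop was felt at 22 N. I'm handing the job in.

```bash
python3 -c "
from h import *
print(ticket.job_done())"
```

```text
the job is handed in; nothing more can be done
None
```

I tipped the cassette flat with its caps up and pushed it home against the stop, moving no bystander, and handed the job in; the hand-in returned no verdict.

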